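Present a shielded sample bottle with a cam lift

TASK

The small bottle standing deep in the square well of the bench lift is to be presented to a colleague. Press the spring pedal of the lift down to its stop with the fingers so that the locking pawl lets go of the cam lever, let the pedal come up again, then swing the lever to the cam's highest lift point (arm upright, not beyond) and finish while still holding it there with the fingers, for it springs back when let go. Keep the bottle upright on its platform, and leave the drop bottle, the beaker and the forceps beside the lift where they are.

Things in the scene. Friction and masses are not known exactly. Their poses are not given: they have to be found in the camera images.
- fixture: Bench lift, fixed: base plate 10 mm thick from x = -168 to 47 and y = -46 to 70 mm, with an upright grey square well (62 mm outside, 50 inside, rim 114 mm above the bench). Origin on the bench under the well's centre, z up; -x is its front, roughly toward the robot; pedal, lock disc and pawl are at +y, the lever at -y.
- pedal_pad (a point): Where to press: centre of the top of the rubber pad (46 x 44 mm) on the steel pedal at the lift's front. The pedal is a plate 100 x 50 mm hinged along y at its rear edge, 75 mm behind this point. Pad 52 mm above the bench at rest, about 26 mm at the stop. About 4 N start it, 9 N hold it down; it springs up when let go.
- pedal (a joint): Pedal angle in rad: 0 up (rest), 0.35 fully down at its stop.
- pawl (a joint): Locking pawl, a small steel see-saw bar above the pedal's rear; rad: 0 engaged (its nose blocks the tooth of the lock disc, the lever moves only about 0.15 rad), above 0.16 clear. Pressing the pedal to its stop lifts it to about 0.25; it stays lifted by friction when the pedal comes up.
- lever (a joint): Cam lever angle, rad, about the fixture's y: 0 at rest, arm leaning forward (-x) 1.3 rad from upright; grows as the arm swings up and back; 1.3 = arm upright = highest lift; beyond (to 1.9) the platform sinks again. A spring pulls it back to 0: 0.2 N m at rest, 0.55 N m at 1.3 (about 5 N at the grip).
- lever_grip (a point): Centre of the lever's grip: black round bar, diameter 16 mm, length 56 mm, parallel to the fixture's y, sticking out sideways (-y) from the end of the steel arm, free all round; 120 mm from lever_pivot. At rest 72 mm above the bench and at x = -116, y = -83 mm in the fixture's frame; 160 mm up with the arm upright. The arm (16 x 8 mm) is 32 mm from it toward +y.
- lever_pivot (a point): Point on the lever's shaft axis (which runs along the fixture's y), 40 mm above the bench, beside the well in the plane in which lever_grip circles.
- lift (a joint): Height of the bottle platform in the well above its rest, in m: 0 at rest (platform top 64 mm above the bench), 0.029 at the cam's highest lift.
- sample_bottle: Small amber bottle with red screw cap, 43 mm in diameter, 84 mm high, loose on the platform in the well; origin at the centre of its underside, z up. Its cap is 148 mm above the bench at rest, 177 mm when raised.
- drop_bottle: Bystander: small narrow-necked amber bottle, 35 mm in diameter, 72 mm high, to the left of the pedal; origin under its centre.
- beaker: Bystander: small clear beaker, 45 mm in diameter, 52 mm high, behind the well; origin under its centre.
- forceps: Bystander: forceps lying on the bench to the right of the lever, 126 mm long, 14 mm wide, 8 mm thick; origin under its centre.
Mind the look-alikes: they are no part of the job. Leave any yellow look-alike of the sample_bottle alone.

How it is judged:
By the outcome, as a careful person would: the job done as asked, in the order asked, and still so for the second after the job is handed in, while the arm keeps its last pose, push and grip.
It also fails if it takes over 58 s, if anything falls off the work surface, if the arm or the gripper's body presses on something with over 40 N, if the wrist force passes 120 N, or if a joint passes its speed limit or range.

ROBOT

A 7-joint arm with a two-finger parallel gripper is mounted at the origin on a cart in front of the work surface, level with it; the furniture and walls round the work are solid. World frame = base frame: x ahead of the robot, y to its left, z up, the work surface at z = 0. Lengths are in m, angles in rad, forces in N, time in s.
With the tool pointing down it reaches from about 0.425 to 0.825 m from the base axis. Payload 3.6 kg.
Tool frame: the origin (TCP) lies where the fingers leave the gripper's body, on its centre line; the fingertips stand 84 mm ahead of it and the grasp point (between the pads) lies 65 mm ahead of it; z points along the fingers, y is the direction in which the jaws open and shut (so a half turn about z gives the same grasp; the last joint's range is limited). The gripper opens to 93 mm and grips with 3 to 60 N. Pads are 15 mm wide; open, the fingers measure 128 mm over their backs; the gripper's body (75 mm by 188 mm) begins 65 mm behind the grasp point.
Start: joints at [-1.365, 0.615, -0.013, 1.423, 0.008, 1.103, -0.04], TCP at [0.149, 0.633, 0.303] pointing down, gripper open.
Joint ranges: [-3.12, 3.12], [-0.3, 2.06], [-1.34, 1.32], [0.26, 2.42], [-1.36, 4.5], [0.01, 1.98], [-2.84, 2.84]. Speed limits (rad/s): [2.79, 2.79, 3.14, 3.14, 3.14, 3.14, 3.14].

INTERFACE

Orientations are given as a unit quaternion [w, x, y, z].
In Python, from workcell import state, read_camera, workorder gives the robot as it stands.
- The arm moves only by the tool send_rows, never from a script. Its argument "commands" is a list that holds one entry, the list of rows, each a list of 6 numbers: the shift along the world's x, y, z in m, then the turn, a rotation vector about the world's x, y, z in rad. A call has 1 to 12 rows; each row is the pose to reach, as a shift and turn from the pose measured when the call began; what a row does not reach only later rows make up. A row lasts 1/10 s, in which the tool goes at most 50 mm and 8.59 degrees, less where a joint would pass 70% of its speed; a pose out of reach is approached as far as the arm can. A call with a gripper value outside its range is refused whole. "jaw" is the opening, from 0 (shut) to 1 (fully open), set as the call begins (left out, the last holds). The fingers move at their own pace and stop on an object; the grip force is fixed at half the most. Time passes only in rows, so rows that repeat a pose let the fingers close. It gives the time, the measured TCP pose, the force and the opening at its end, in the units of the state.
- state(): the state, without advancing time (a new reading comes with each control period).
- read_camera(name): name is "scene" or "top" or "wrist"; returns a dict with "pixels" (400x640x3 uint8, blue, green, red), "vertical_fov" (degrees; the focal length in pixels is half the picture's height over the tangent of half this angle, whatever the lens; pixels are square), "cx", "cy" (the principal point, pixels), "position" and "orientation" of the camera in the world. Camera axes: x right, y up, looking along -z (the intrinsics and any distortion apply to the point x, -y, -z); pixel columns grow to the right and rows downward; lengths in m; the calibration is good to about 2 mm. A picture is of the moment at which its call begins. There is no depth.
- workorder.job_done(): hands the job in, once; it reports no verdict.
The state is a dict: "time": time; "q": joint angles; "joint_velocities": joint speeds; "joint_torque": joint torques, N m; "ee_pos": TCP position; "tool_rot": TCP orientation; "ft_force": force on the tool from outside, world axes, zero at the start; "wrist_torque": the same for the moment, N m; "width": finger opening in m.
Only numpy, scipy, OpenCV 4.12 (cv2) and the standard library are available. Lean on these libraries where they do the work, as an engineer would, in place of code of your own. Each camera call takes 0.05 s, during which the arm holds its last target. There are 200 camera calls.

## Working session

There is one attempt and no reset: what is moved stays moved. The work goes in short steps, Python scripts to look and compute and a tool call to move; the robot and the scene stay as the last step left them, time stands still between calls to the robot, and variables do not carry over. Pictures are saved under pics/ and viewed, about 8 in all and at most 12, crops included, and the job is handed in when it is done.

Besides the shell and the picture viewer there is one more tool, called after "Emit:" as a command line: name --argument value ..., lists and objects as JSON in quotes. send_rows: Moves the arm, as the interface text tells. Its arguments: {"type":"object","properties":{"commands":{"type":"array","items":{"type":"array","items":{"type":"array","items":{"type":"number"}}}},"jaw":{"type":"number"}},"required":["commands"]}

```bash
ls; mkdir -p pics; cat > h.py <<'E'
import numpy as np, cv2
from workcell import state, read_camera
from scipy.spatial.transform import Rotation as R
def rot(q): return R.from_quat([q[1],q[2],q[3],q[0]])
def ray(c,u,v):
    f=200/np.tan(np.radians(c["vertical_fov"])/2)
    d=np.array([(u-c["cx"])/f,-(v-c["cy"])/f,-1.])
    return np.array(c["position"]),rot(c["orientation"]).apply(d)
def onz(c,u,v,z):
    p,d=ray(c,u,v); return p+d*(z-p[2])/d[2]
def proj(c,P):
    f=200/np.tan(np.radians(c["vertical_fov"])/2)
    d=rot(c["orientation"]).inv().apply(np.array(P)-c["position"])
    return c["cx"]+f*d[...,0]/-d[...,2], c["cy"]-f*d[...,1]/-d[...,2]
E
python3 - <<'E'
from h import *
import pickle
print(state())
for n in("scene","top"):
    c=read_camera(n); cv2.imwrite(f"pics/{n}0.png",c["pixels"]); pickle.dump(c,open(n+"0.pkl","wb"))
    print({k:v for k,v in c.items() if k!="pixels"})
E
```

```text
pics
{'time': 0.0, 'q': array([-1.36548493,  0.61586691, -0.01263687,  1.42488133,  0.00812672,
        1.10339362, -0.04039826]), 'joint_velocities': array([ 0.00143127,  0.00023697, -0.00013947,  0.0007346 ,  0.00035438,
        0.00059802, -0.00224347]), 'joint_torque': array([ 2.91968195e-05, -4.58941090e+01,  2.08721152e-01, -1.65746480e+01,
       -6.11319789e-02,  2.04070407e-02,  2.27543064e-04]), 'ee_pos': array([0.14918325, 0.63205872, 0.30162063]), 'tool_rot': array([-1.21028660e-04,  1.15598112e-01,  9.93295281e-01, -1.24342433e-03]), 'ft_force': array([ 0.41104827, -0.15950145, -0.6530193 ]), 'wrist_torque': array([0.02729242, 0.02550197, 0.01400899]), 'width': 0.09311143604124447}
{'vertical_fov': 43.288980884969064, 'cx': 315.49296628971894, 'cy': 198.7493893624121, 'position': array([ 0.03391285, -0.77111626,  0.4766303 ]), 'orientation': array([ 0.78957767,  0.51803596, -0.17311567, -0.27970844])}
{'vertical_fov': 47.474358877604736, 'cx': 318.0845357403682, 'cy': 201.24306345570972, 'position': array([ 0.38753623, -0.02499949,  1.05286324]), 'orientation': array([-0.66173748, -0.07774559,  0.08784541,  0.7405014 ])}
```

View pics/scene0.png

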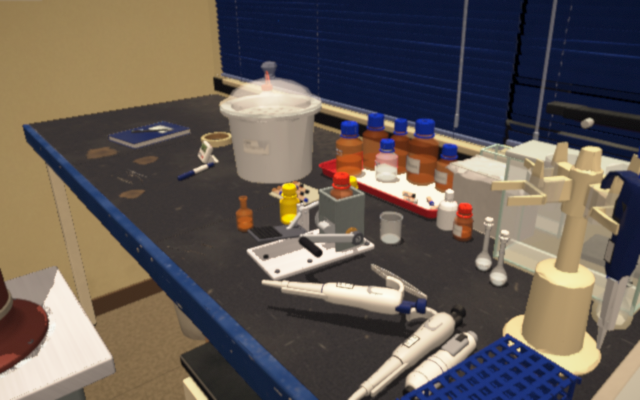

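View pics/top0.png

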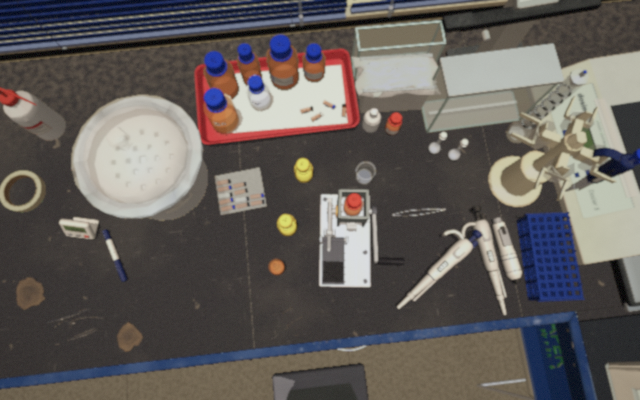

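The views show the lift: base plate at top-view px (320–372, 195–287), red-capped sample bottle in the well (353,204), pedal pad (333,268), grip about (390,261). There are two yellow look-alikes at (303,169) and (287,224), and another red-capped bottle at (394,123) outside any well. The one in the well is the sample. I'll check it in an enlarged crop.

```bash
python3 - <<'E'
from h import *
import pickle
t=pickle.load(open("top0.pkl","rb"));s=pickle.load(open("scene0.pkl","rb"))
a=cv2.resize(t["pixels"][180:300,260:460],None,fx=4,fy=4,interpolation=cv2.INTER_CUBIC)
cv2.imwrite("pics/topc.png",a)
b=cv2.resize(s["pixels"][165:285,230:410],None,fx=4.4,fy=4.4,interpolation=cv2.INTER_CUBIC)
cv2.imwrite("pics/scenec.png",b)
for n,(u,v),z in [("rear-left?",(321,196),.01),("frontleft",(319,285),.01),("frontright",(372,287),.01),("cap",(353,204),.148),("grip",(390,261),.072),("pad",(333,269),.052)]:
    print(n,onz(t,u,v,z).round(4))
E
```

```text
rear-left? [ 0.6476 -0.0625  0.01  ]
frontleft [ 0.4422 -0.0344  0.01  ]
frontright [ 0.4244 -0.1527  0.01  ]
cap [ 0.5891 -0.1206  0.148 ]
grip [ 0.4723 -0.1913  0.072 ]
pad [ 0.4708 -0.0683  0.052 ]
```

View pics/topc.png

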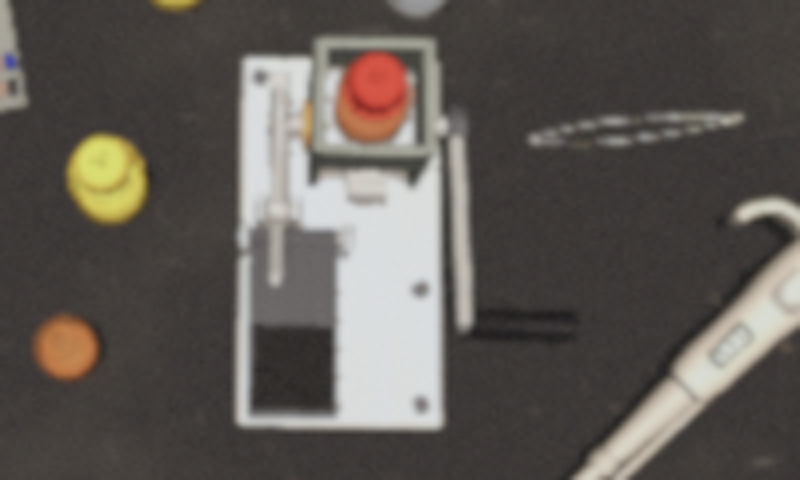

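View pics/scenec.png

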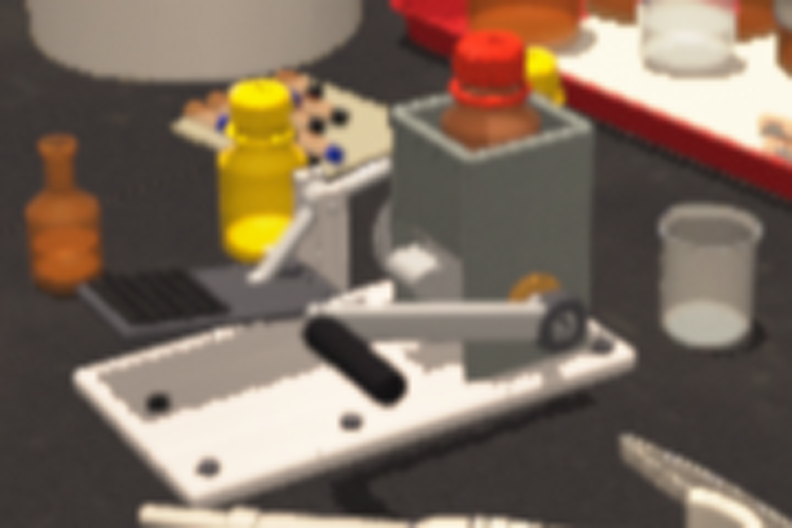

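```bash
python3 - <<'E'
from h import *
import pickle
from scipy.optimize import least_squares
t=pickle.load(open("top0.pkl","rb"));s=pickle.load(open("scene0.pkl","rb"))
T={(-168,70,10):(238,427),(-168,-46,10):(442,428),(47,70,10):(243,57),(-116,-83,72):(524,325),(0,0,148):(377,80),
(31,31,114):(315,38),(31,-31,114):(440,38),(-31,31,114):(312,157),(-31,-31,114):(437,158)}
S={(-168,-46,10):(197,500),(-168,70,10):(78,377),(47,-46,10):(634,352),(-116,-83,72):(355,360),(31,-31,114):(591,125),(-31,-31,114):(468,158),(-31,31,114):(393,112)}
PT=np.array(list(T))/1e3;UT=np.array(list(T.values()))/4+[260,180]
PS=np.array(list(S))/1e3;US=np.array(list(S.values()))/4.4+[230,165]
def W(p,P): return R.from_euler('z',p[2]).apply(P)+[p[0],p[1],0]
rt=lambda p:(np.stack(proj(t,W(p,PT)),1)-UT).ravel()
rs=lambda p:(np.stack(proj(s,W(p,PS)),1)-US).ravel()
for f in (rt,rs,lambda p:np.r_[rt(p),rs(p)]):
    r=least_squares(f,[.6,-.12,0]); print(r.x.round(4),f(r.x).round(1))
p=r.x
for n,P in [("grip",(-.116,-.083,.072)),("pivot",(0,-.083,.04)),("gripup",(0,-.083,.16)),("ped",(-.127,.044,.052))]: print(n,W(p,np.array(P)).round(4))
g=onz(t,333.25,272.25,.052); print("pad",g, R.from_euler('z',-p[2]).apply(g-[p[0],p[1],0]))
e=onz(t,267+9.5,267,.07);print("drop",e)
E
```

```text
[ 0.5963 -0.1257 -0.1278] [-0.1 -0.2  0.3  0.4 -0.   0.   0.   0.4  0.8  0.3  0.4  0.2 -1.8  0.7
  1.1 -1.  -0.7 -0.8]
[ 0.5968 -0.1283 -0.1204] [-0.4 -0.1 -1.8 -0.7  1.4 -0.3  0.5  0.3  0.9  0.1  0.5  0.2 -1.  -0.6]
[ 0.597  -0.1265 -0.1225] [ 0.6 -0.4  1.  -0.1  0.2 -0.2  0.6 -0.2  1.1 -0.1  0.7 -0.1 -1.5  0.2
  1.5 -1.3 -0.3 -1.3 -1.1 -0.7 -2.2 -1.2  0.8 -0.7 -0.2 -0.1  0.3 -0.3
 -0.2 -0.1 -1.5 -1. ]
grip [ 0.4718 -0.1947  0.072 ]
pivot [ 0.5869 -0.2089  0.04  ]
gripup [ 0.5869 -0.2089  0.16  ]
ped [ 0.4764 -0.0674  0.052 ]
pad [ 0.46372032 -0.06801478  0.052     ] [-0.13945582  0.04179728  0.052     ]
drop [0.4870999  0.05253208 0.07      ]
```

Emit:
send_rows --commands '[[[0.025,-0.03,0,0,0,0.01],[0.05,-0.06,0,0,0,0.02],[0.075,-0.09,0,0,0,0.03],[0.1,-0.12,0,0,0,0.04],[0.125,-0.15,0,0,0,0.05],[0.15,-0.18,0,0,0,0.06],[0.175,-0.21,0,0,0,0.07],[0.2,-0.24,0,0,0,0.08],[0.225,-0.27,0,0,0,0.09],[0.25,-0.3,0,0,0,0.1],[0.252,-0.32,0,0,0,0.109],[0.254,-0.34,0,0,0,0.109]]]' --jaw 0

```text
time: 1.3
ee_pos: [0.4038, 0.2904, 0.3013]
tool_rot: [-0.0, 0.062, 0.998, -0.002]
ft_force: [1.1, 0.7, -0.2]
width: 0.0024
```

Emit:
send_rows --commands '[[[0.005,-0.03,0,0,0,0],[0.01,-0.065,0,0,0,0],[0.016,-0.1,0,0,0,0],[0.022,-0.135,0,0,0,0],[0.028,-0.17,0,0,0,0],[0.034,-0.205,0,0,0,0],[0.04,-0.24,0,0,-0.02,0],[0.046,-0.275,0,0,0,0],[0.052,-0.31,-0.04,0,0,0],[0.06,-0.345,-0.07,0,0,0],[0.06,-0.358,-0.1,0,0,0],[0.06,-0.358,-0.12,0,0,0]]]'

```text
time: 2.5
ee_pos: [0.4629, -0.0708, 0.1792]
tool_rot: [-0.002, 0.065, 0.998, -0.002]
ft_force: [0.2, 1.1, 1.1]
width: 0.0005
```

```bash
python3 - <<'E'
from h import *
s=state();print(s["ee_pos"],s["tool_rot"],s["ft_force"],s["q"])
a=read_camera("scene")["pixels"][140:285,230:410];b=read_camera("top")["pixels"][160:305,270:430]
f=lambda i:cv2.resize(i,(400,360),interpolation=cv2.INTER_CUBIC)
cv2.imwrite("pics/p1.png",np.hstack([f(a),f(b)]))
E
```

```text
[ 0.46285263 -0.0707531   0.17917842] [-0.00174504  0.06522671  0.9978661  -0.00238252] [0.24615809 1.08672597 1.12570633] [ 0.04911001  0.52533731  0.0767962   2.0737583  -0.06443686  0.54794803
  1.61097372]
```

View pics/p1.png

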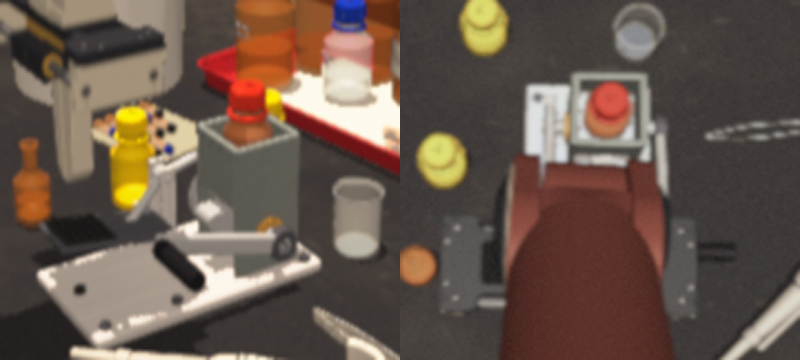

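The picture shows the closed fingertips at (75,178) directly over the pad at (80,230), clear of everything. Pressing.

Emit:
send_rows --commands '[[[0.001,0.002,-0.015,0,0,0],[0.001,0.002,-0.03,0,0,0],[0.001,0.002,-0.04,0,0,0],[0.001,0.002,-0.045,0,0,0],[0.001,0.002,-0.05,0,0,0],[0.001,0.002,-0.055,0,0,0],[0.001,0.002,-0.06,0,0,0],[0.001,0.002,-0.063,0,0,0],[0.001,0.002,-0.065,0,0,0],[0.001,0.002,-0.065,0,0,0]]]'

```text
time: 3.6
ee_pos: [0.4619, -0.0653, 0.1145]
tool_rot: [-0.005, 0.063, 0.998, -0.001]
ft_force: [-3.4, 1.5, 8.3]
width: 0.0
```

Emit:
send_rows --commands '[[[0.001,-0.001,-0.002,0,0,0],[0.001,-0.001,-0.004,0,0,0],[0.001,-0.001,-0.006,0,0,0],[0.001,-0.001,-0.006,0,0,0]]]'

```text
time: 4.0
ee_pos: [0.4623, -0.0655, 0.1105]
tool_rot: [-0.005, 0.062, 0.998, -0.0]
ft_force: [-4.6, 2.3, 17.0]
width: 0.0003
```

Emit:
send_rows --commands '[[[0.001,-0.001,-0.004,0,0,0],[0.001,-0.001,-0.006,0,0,0],[0.001,-0.001,-0.006,0,0,0]]]'

```text
time: 4.3
ee_pos: [0.4625, -0.0657, 0.1094]
tool_rot: [-0.005, 0.062, 0.998, 0.0]
ft_force: [-9.5, 2.6, 44.2]
width: 0.0005
```

```bash
python3 - <<'E'
from h import *
a=read_camera("scene")["pixels"][165:285,230:380]
cv2.imwrite("pics/p2.png",cv2.resize(a,None,fx=5,fy=5,interpolation=cv2.INTER_CUBIC))
E
```

```text
(no output)
```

View pics/p2.png

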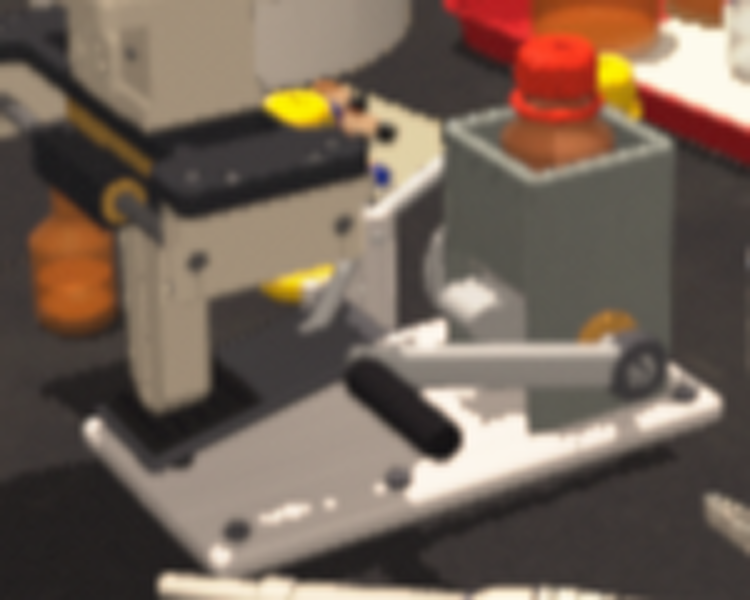

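The pedal is hard against its stop (44 N, pad front at (165,440)) and the pawl's tail is tilted. Releasing straight up, then going over the grip with the jaws turned.

Emit:
send_rows --commands '[[[0,0,0.005,0,0,0],[0,0,0.012,0,0,0],[0,0,0.02,0,0,0],[0,0,0.028,0,0,0],[0,0,0.036,0,0,0],[0,0,0.055,0,0,0],[0,0,0.08,0,0,0],[0,0,0.11,0,0,0],[0,0,0.14,0,0,0],[0,0,0.16,0,0,0]]]'

```text
time: 5.35
ee_pos: [0.4629, -0.0658, 0.2715]
tool_rot: [-0.004, 0.062, 0.998, 0.0]
ft_force: [0.3, 0.6, -0.1]
width: 0.0002
```

Emit:
send_rows --commands '[[[0.001,-0.012,0,0,0,-0.14],[0.002,-0.024,0,0,0,-0.28],[0.003,-0.036,0,0,0,-0.42],[0.004,-0.048,0,0,0,-0.56],[0.005,-0.06,0,0,0,-0.7],[0.006,-0.072,0,0,0,-0.84],[0.007,-0.084,0,0,0,-0.98],[0.008,-0.096,0,0,0,-1.12],[0.009,-0.108,0,0,0,-1.26],[0.01,-0.12,0,0,0,-1.4],[0.01,-0.129,0,0,0,-1.52],[0.01,-0.129,0,0,0,-1.571]]]' --jaw 1

```text
time: 6.55
ee_pos: [0.4727, -0.1962, 0.2716]
tool_rot: [-0.002, 0.751, 0.66, 0.003]
ft_force: [0.2, 0.2, 0.1]
width: 0.0908
```

```bash
python3 - <<'E'
from h import *
import pickle
s=state();r=rot(s["tool_rot"]);print(s["ee_pos"],s["width"],r.as_matrix().round(3),s["q"].round(2))
w=read_camera("wrist");a=read_camera("scene")["pixels"][140:285,230:410]
print({k:v for k,v in w.items() if k!="pixels"});pickle.dump(w,open("w.pkl","wb"))
cv2.imwrite("pics/p3.png",np.hstack([cv2.resize(a,(400,322),interpolation=cv2.INTER_CUBIC),cv2.resize(w["pixels"],(400,322))]))
print(proj(w,np.array([[.4718,-.1947,.072],[.4752,-.1669,.072]])))
E
```

```text
[ 0.47266227 -0.19620253  0.27156437] 0.090782949042631 [[ 0.129  0.992  0.001]
 [ 0.992 -0.129  0.007]
 [ 0.007 -0.    -1.   ]] [-0.    0.48  0.53  1.87 -0.32  0.88  0.55]
{'vertical_fov': 69.16453645243548, 'cx': 321.4315144464069, 'cy': 202.9411030812812, 'position': array([ 0.48152157, -0.13237964,  0.35438914]), 'orientation': array([ 0.99117069, -0.11569896,  0.00791506, -0.06427883])}
(array([320.07350336, 319.815067  ]), array([199.23422431, 171.19917546]))
```

View pics/p3.png

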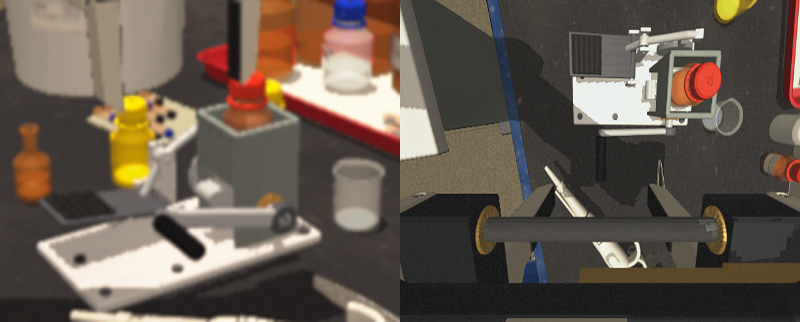

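The pedal is up again. In the wrist view the grip is at about (320,196) px and my prediction was (320,199), so it's well centred. Descending and closing.

Emit:
send_rows --commands '[[[-0.001,0.001,-0.02,0,0,0],[-0.001,0.001,-0.045,0,0,0],[-0.001,0.001,-0.07,0,0,0],[-0.001,0.001,-0.09,0,0,0],[-0.001,0.001,-0.11,0,0,0],[-0.001,0.001,-0.125,0,0,0],[-0.001,0.001,-0.133,0,0,0],[-0.001,0.001,-0.134,0,0,0]]]'

```text
time: 7.45
ee_pos: [0.4716, -0.1935, 0.1366]
tool_rot: [-0.004, 0.749, 0.662, 0.003]
ft_force: [0.5, 0.4, -0.0]
width: 0.0928
```

Emit:
send_rows --commands '[[[0,0,0,0,0,0],[0,0,0,0,0,0],[0,0,0,0,0,0],[0,0,0,0,0,0],[0,0,0,0,0,0],[0,0,0,0,0,0],[0,0,0,0,0,0],[0,0,0,0,0,0]]]' --jaw 0

```text
time: 8.25
ee_pos: [0.4716, -0.1935, 0.1366]
tool_rot: [-0.004, 0.749, 0.662, 0.003]
ft_force: [-0.0, 0.1, -0.6]
width: 0.0333
```

```bash
python3 - <<'E'
from h import *
s=state();print(s["ee_pos"],s["width"],s["ft_force"])
p0=np.array(s["ee_pos"])
fx=R.from_euler('z',-.1225)
a0=-1.3
for k in range(1,14):
    a=-1.3+.1*k
    d=np.array([np.sin(a)-np.sin(a0),0,np.cos(a)-np.cos(a0)])*.12
    print(round(a+1.3,1),fx.apply(d).round(4))
E
```

```text
[ 0.47158926 -0.19345146  0.13662203] 0.03332510976972937 [-0.00739832  0.12273116 -0.62226455]
0.1 [ 0.0038 -0.0005  0.0114]
0.2 [ 0.0086 -0.0011  0.0223]
0.3 [ 0.0145 -0.0018  0.0327]
0.4 [ 0.0215 -0.0026  0.0425]
0.5 [ 0.0293 -0.0036  0.0515]
0.6 [ 0.038  -0.0047  0.0597]
0.7 [ 0.0475 -0.0058  0.0669]
0.8 [ 0.0577 -0.0071  0.0732]
0.9 [ 0.0684 -0.0084  0.0784]
1.0 [ 0.0796 -0.0098  0.0825]
1.1 [ 0.0911 -0.0112  0.0855]
1.2 [ 0.1029 -0.0127  0.0873]
1.3 [ 0.1148 -0.0141  0.0879]
```

Still closing; wait a bit longer.

Emit:
send_rows --commands '[[[0,0,0,0,0,0],[0,0,0,0,0,0],[0,0,0,0,0,0],[0,0,0,0,0,0],[0,0,0,0,0,0],[0,0,0,0,0,0]]]'

```text
time: 8.85
ee_pos: [0.4728, -0.1936, 0.1368]
tool_rot: [-0.003, 0.749, 0.662, 0.003]
ft_force: [4.9, -0.3, -3.4]
width: 0.015
```

Emit:
send_rows --commands '[[[0.0018,-0.0002,0.0057,0,0,0],[0.0038,-0.0005,0.0114,0,0,0],[0.006,-0.0008,0.017,0,0,0],[0.0086,-0.0011,0.0223,0,0,0],[0.0115,-0.0015,0.0275,0,0,0],[0.0145,-0.0018,0.0327,0,0,0]]]'

```text
time: 9.45
ee_pos: [0.4862, -0.1953, 0.1694]
tool_rot: [-0.004, 0.749, 0.662, 0.002]
ft_force: [1.6, -1.4, -8.1]
width: 0.0149
```

Emit:
send_rows --commands '[[[0.0034,-0.0004,0.005,0,0,0],[0.007,-0.0008,0.0098,0,0,0],[0.0108,-0.0013,0.0144,0,0,0],[0.0148,-0.0018,0.0188,0,0,0],[0.019,-0.0023,0.023,0,0,0],[0.0235,-0.0029,0.027,0,0,0],[0.0281,-0.0035,0.0307,0,0,0],[0.033,-0.004,0.0342,0,0,0],[0.038,-0.0047,0.0375,0,0,0],[0.0432,-0.0053,0.0405,0,0,0],[0.0485,-0.006,0.0432,0,0,0],[0.0539,-0.0066,0.0457,0,0,0]]]'

```text
time: 10.65
ee_pos: [0.5335, -0.2021, 0.2165]
tool_rot: [-0.011, 0.75, 0.661, -0.002]
ft_force: [-16.2, 3.0, 16.1]
width: 0.0148
```

```bash
python3 - <<'E'
from h import *
s=state();print(s["ee_pos"],s["width"],s["ft_force"],s["wrist_torque"])
a=read_camera("scene")["pixels"][100:285,230:410];b=read_camera("top")["pixels"][150:300,260:420]
cv2.imwrite("pics/p4.png",np.hstack([cv2.resize(a,(500,500),interpolation=cv2.INTER_CUBIC),cv2.resize(b,(300,500),interpolation=cv2.INTER_CUBIC)]))
E
```

```text
[ 0.53354715 -0.20205388  0.21651752] 0.014841916099282062 [-16.20564941   2.97805862  16.08601133] [ 0.42663832  4.14494209 -0.0050216 ]
```

View pics/p4.png

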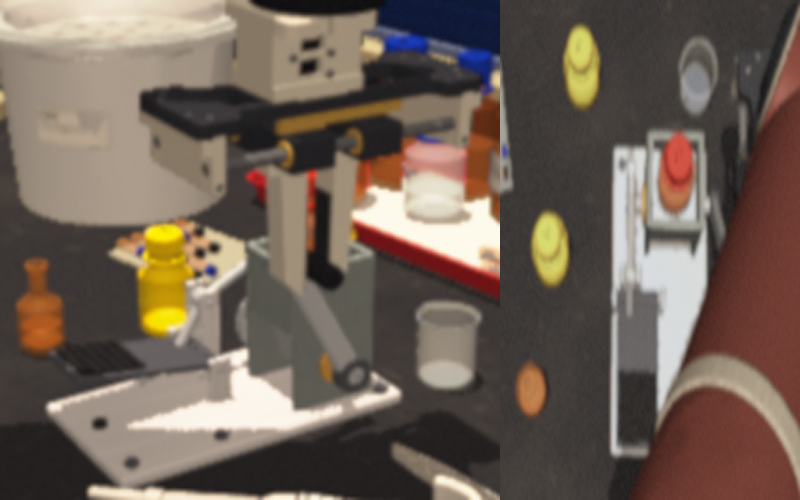

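The lever follows the fingers: arm from (350,375) to the grip at (325,272), about 0.85 rad. The bottle is upright and the pad bystanders are untouched. Continuing on a slightly larger radius to relieve the radial force.

Emit:
send_rows --commands '[[[0.006,-0.0007,0.0027,0,0,0],[0.0121,-0.0015,0.0051,0,0,0],[0.018,-0.0022,0.0072,0,0,0],[0.0239,-0.0029,0.0088,0,0,0],[0.03,-0.0037,0.0102,0,0,0],[0.036,-0.0044,0.0113,0,0,0],[0.0422,-0.0052,0.0121,0,0,0],[0.0422,-0.0052,0.0121,0,0,0]]]'

```text
time: 11.55
ee_pos: [0.5766, -0.2079, 0.2318]
tool_rot: [-0.01, 0.75, 0.662, -0.001]
ft_force: [-7.4, 1.0, 6.4]
width: 0.0152
```

```bash
python3 - <<'E'
from h import *
import pickle
s=state();print(s["ee_pos"],s["width"],s["ft_force"],rot(s["tool_rot"]).as_matrix()[:,2])
c=read_camera("scene");pickle.dump(c,open("s5.pkl","wb"))
a=c["pixels"][165:285,290:410]
cv2.imwrite("pics/p5.png",cv2.resize(a,(600,600),interpolation=cv2.INTER_CUBIC))
piv=np.array([.5869,-.2089,.04])
ex=np.array([np.cos(.1225),-np.sin(.1225),0]);ey=np.array([np.sin(.1225),np.cos(.1225),0])
for a in(-.3,-.2,-.1,0,.1):
  g=piv+.12*(np.sin(a)*ex+[0,0,np.cos(a)])
  # grip outer end, arm end, pivot at arm plane
  print(a,[tuple(((np.array(proj(c,q))-[290,165])*5).round(0)) for q in (g-.028*ey,g+.032*ey,piv+.032*ey)])
E
```

```text
[ 0.57657106 -0.20793158  0.23176919] 0.01515975101308262 [-7.39946799  0.95104183  6.37252003] [-0.01548535  0.01410424 -0.99978061]
-0.3 [(np.float64(357.0), np.float64(151.0)), (np.float64(253.0), np.float64(93.0)), (np.float64(332.0), np.float64(364.0))]
-0.2 [(np.float64(387.0), np.float64(135.0)), (np.float64(281.0), np.float64(77.0)), (np.float64(332.0), np.float64(364.0))]
-0.1 [(np.float64(416.0), np.float64(122.0)), (np.float64(310.0), np.float64(65.0)), (np.float64(332.0), np.float64(364.0))]
0 [(np.float64(446.0), np.float64(112.0)), (np.float64(338.0), np.float64(57.0)), (np.float64(332.0), np.float64(364.0))]
0.1 [(np.float64(475.0), np.float64(106.0)), (np.float64(366.0), np.float64(51.0)), (np.float64(332.0), np.float64(364.0))]
```

View pics/p5.png

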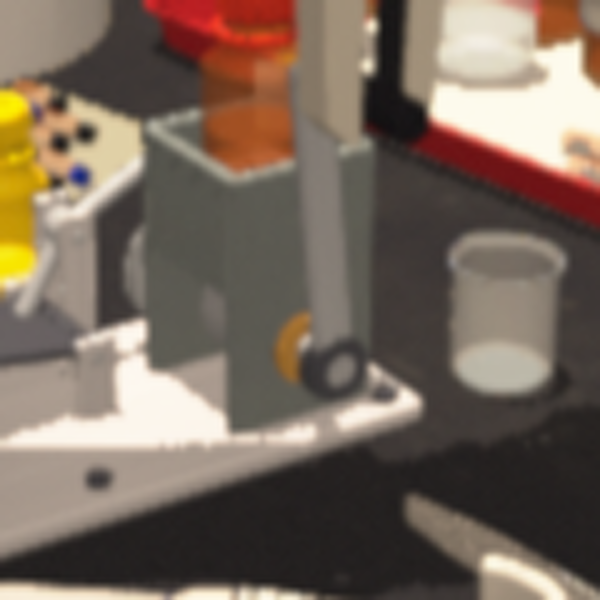

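The image slope of the arm ((331,300)→(319,130)) gives about 0.10 rad short of upright, and the TCP calculation gives 0.095. Last step.

Emit:
send_rows --commands '[[[0.003,-0.0004,0,0,0,0],[0.006,-0.0008,0,0,0,0],[0.009,-0.0011,0,0,0,0],[0.011,-0.0014,0,0,0,0],[0.011,-0.0014,0,0,0,0],[0.011,-0.0014,0,0,0,0],[0.011,-0.0014,0,0,0,0]]]'

```text
time: 12.3
ee_pos: [0.5862, -0.2093, 0.233]
tool_rot: [-0.012, 0.75, 0.661, -0.002]
ft_force: [-6.6, 1.1, 2.7]
width: 0.0152
```

```bash
python3 - <<'E'
from h import *
s=state();z=rot(s["tool_rot"]).as_matrix()[:,2];print(s["ee_pos"],s["width"],s["ft_force"],"grip at",s["ee_pos"]+.072*z)
c=read_camera("scene");t=read_camera("top")
a=c["pixels"][145:265,290:410];b=t["pixels"][165:285,300:360]
cv2.imwrite("pics/p6.png",np.hstack([cv2.resize(a,(600,600),interpolation=cv2.INTER_CUBIC),cv2.resize(b,(200,600))]))
E
```

```text
[ 0.58615535 -0.20927041  0.2330397 ] 0.01520020933087982 [-6.61834305  1.07884219  2.71775809] grip at [ 0.58477824 -0.20813451  0.16106183]
```

View pics/p6.png

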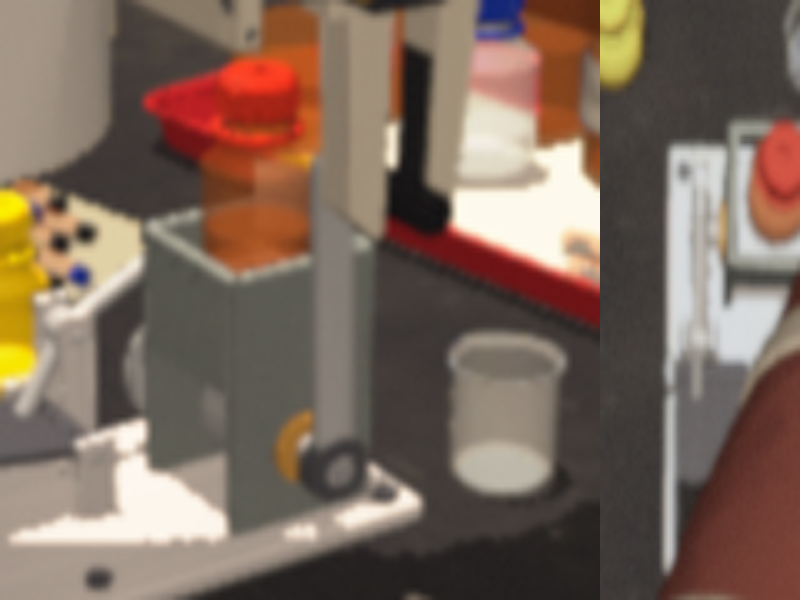

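Emit:
send_rows --commands '[[[0.002,-0.0002,0,0,0,0],[0.0035,-0.0004,0,0,0,0],[0.0035,-0.0004,0,0,0,0],[0.0035,-0.0004,0,0,0,0],[0.0035,-0.0004,0,0,0,0]]]'

```text
time: 12.9
ee_pos: [0.5876, -0.2095, 0.2331]
tool_rot: [-0.015, 0.75, 0.661, -0.004]
ft_force: [-6.2, -0.6, -0.5]
width: 0.015
```

```bash
python3 - <<'E'
from h import *
s=state();z=rot(s["tool_rot"]).as_matrix()[:,2];print(s["ee_pos"],s["width"],s["ft_force"],"grip at",s["ee_pos"]+.072*z)
c=read_camera("scene");a=c["pixels"]
cv2.imwrite("pics/p7.png",cv2.resize(a[145:265,290:410],(600,600),interpolation=cv2.INTER_CUBIC))
# arm edges: right edge gradient per row between x=355..368
g=cv2.GaussianBlur(cv2.cvtColor(a,cv2.COLOR_BGR2GRAY).astype(float),(0,0),.7)
gx=np.gradient(g,axis=1)
for sgn,lo,hi in((1,349,357),(-1,357,366)):
    pts=[]
    for v in range(197,230):
        w=np.clip(sgn*gx[v,lo:hi],0,None)**2
        pts.append((v,(w*np.arange(lo,hi)).sum()/w.sum()))
    l=cv2.fitLine(np.float32(pts),cv2.DIST_HUBER,0,.01,.01).ravel();print("dx/dv",l[1]/l[0],l[2:])
piv=np.array([.5869,-.2089,.04])+.028*np.array([.122,.9925,0])
for b in(-.05,0,.05):
    e=np.array([np.cos(.1225),-np.sin(.1225),0])
    q=[np.array(proj(c,piv+r*(np.sin(b)*e+[0,0,np.cos(b)]))) for r in(.025,.09)]
    d=q[1]-q[0];print(b,d[0]/d[1],q)
E
```

```text
[ 0.58759346 -0.20953322  0.23312425] 0.014955124882868676 [-6.2163906  -0.59614524 -0.51064969] grip at [ 0.58575379 -0.20825121  0.16115917]
dx/dv -0.0016440912 [215.3    352.8563]
dx/dv -0.0107113365 [217.9     361.85748]
-0.05 0.0268274002724123 [array([357.43315002, 226.57324705]), array([356.55180957, 193.72099756])]
0 -0.019709203773756855 [array([358.00022182, 226.38451403]), array([358.6562573 , 193.09877198])]
0.05 -0.06489326092094072 [array([358.5659448 , 226.22707739]), array([360.74825308, 192.59788007])]
```

View pics/p7.png

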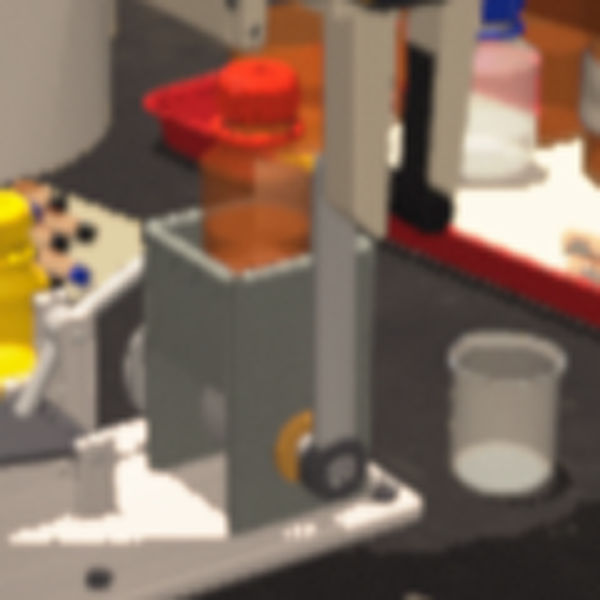

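The arm is upright within about 0.01–0.015 rad, on the short side by both the edge slope and the TCP. The bottle stands upright with its cap well above the rim at (258,90). Handing in.

```bash
python3 -c "
from workcell import state,workorder
s=state();print(s['time'],s['ee_pos'],s['ft_force'],s['width']);print(workorder.job_done())"
```

```text
12.95 [ 0.58759405 -0.20951964  0.23310862] [-7.37308744  0.51841614 -1.54819345] 0.015394774818703001
the job is handed in; nothing more can be done
None
```

I handed the job in at about 13 s, with the fingers holding the cam lever about upright and the sample bottle standing raised on its platform.

- **Pedal:** I pressed it to its stop with the closed fingertips until the wrist force reached 44 N, then let it come up again. The pawl was clear, because the lever then swung well past its locked 0.15 rad.
- **Lever:** I gripped the bar and swung it to about 1.285–1.29 rad, just short of the highest lift point at 1.3. The arm's slope in the image puts it 0.015 rad short, and the gripper position puts it 0.009 rad short. The bar was still gripped (15 mm opening) with about 7 N of spring load.
- **Bottle and bystanders:** The bottle is upright and visibly higher than at the start. I saw no movement of the beaker, and the drop bottle was standing in place when last seen at about 0.85 rad of swing. The forceps were only partly in later views.
- **What disagreed:** During the swing the pads slid about 7 mm up the bar, and the wrist force rose briefly to about 23 N. I widened the path to ease it. I didn't measure the platform height or the pawl angle.

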